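Throw the interlocked gate levers of the dog-run box

ROBOT

A 7-joint arm with a two-finger parallel gripper is mounted at the origin on the work surface. World frame = base frame: x ahead of the robot, y to its left, z up, the work surface at z = 0. Lengths are in m, angles in degrees, forces in N, time in s.
With the tool pointing down it reaches from about 0.425 to 0.975 m from the base axis. Payload 16.7 kg.
Tool frame: the origin (TCP) lies on the centre line of the jaws, within the pads' length; the fingertips stand ahead of it and the grasp point (between the pads) lies 11 mm behind it (r.nose_length is the z of the fingertips in the tool frame, in m); z points along the fingers, x is the direction in which the jaws open and shut, and the axes are right-handed (so a half turn about z gives the same grasp; the last joint's range is limited). The gripper opens to 85 mm and grips with 20 to 120 N. Pads are 22 mm wide; open, the fingers measure 114 mm over their backs; the gripper's body (76 mm by 85 mm) begins 54 mm behind the grasp point. The pads swing forward as they close: fully open they stand 13 mm farther back than shut.
Start: joints at [66.033, 24.414, 4.234, 92.017, -1.954, 63.644, -3.845], TCP at [0.179, -0.651, 0.239] pointing down, gripper open.
Joint ranges: [-163.25, 163.25], [-28.42, 122.38], [-70.27, 78.77], [12.13, 141.07], [-58.53, 238.53], [9.26, 117.41], [-156.51, 156.51]. Speed limits (degrees/s): [108.29, 108.29, 136.94, 136.94, 172.46, 172.46, 172.46].

INTERFACE

Orientations are given as a 3x3 rotation matrix whose columns are the frame's x, y, z axes.
In Python, from rig import r gives the robot as it stands.
- The arm moves only by the shell command python3 -m inch 'ROWS'. ROWS is JSON, a list of rows, each a list of 7 numbers: the shift along the world's x, y, z in cm, then the turn, a rotation vector about the world's x, y, z in degrees, then the opening, from 0 (shut) to 1 (fully open). In form: [[tx, ty, tz, wx, wy, wz, fingers], ...]. A call has exactly 5 rows; each row is the pose to reach, as a shift and turn from the pose commanded when the call began; what a row does not reach only later rows make up. A row lasts 1/8 s, in which the tool goes at most 62.5 mm and 10.7 degrees, less where a joint would pass 70% of its speed; a pose out of reach is approached as far as the arm can. A call with a gripper value outside its range is refused whole. The fingers move at their own pace and stop on an object; the grip force is fixed at half the most. Time passes only in rows, so rows that repeat a pose let the fingers close, or fill a call up. It gives the time, the measured TCP pose, the force and the opening at its end, in the units of the state.
- r.state(): the state, without advancing time (a new reading comes with each control period).
- r.snapshot(name): name is "scene" or "top"; returns (picture, depth): 384x512x3 uint8, blue, green, red; 384x512 float32, m along the optical axis (not along the pixel's ray), 0 where there is no reading.
- r.camera_info(name): a dict with "intrinsics" (3x3 intrinsics, pixels), "D" ([k1, k2, p1, p2, k3] as OpenCV has them; the pictures are not rectified), "world_from_camera" (4x4, takes a point from camera to world coordinates). Camera axes: x right, y down, z forward; pixel columns grow to the right and rows downward; lengths in m; the calibration is good to about 2 mm. A picture is of the moment at which its call begins. camera_info takes no time and is no camera call.
- r.sign_off(): hands the job in, once; it reports no verdict.
The state is a dict: "time_s": time; "joint_pos": joint angles; "joint_vel": joint speeds; "tau": joint torques, N m; "ee_pos": TCP position; "ee_rot": TCP orientation; "contact_force": force on the tool from outside, world axes, zero at the start; "moment": the same for the moment, N m; "grip_width": opening from 0.0 (shut) to 1.0 (fully open).
Only numpy, scipy, OpenCV 4.12 (cv2) and the standard library are available. Lean on these libraries where they do the work, as an engineer would, in place of code of your own. Each camera call takes 0.05 s, during which the arm holds its last target.

TASK

Open up the dog run: push all three levers of the grey lever box over, from leaning towards the robot to leaning away, each fully home against its far stop. The levers are interlocked and go over only in one order, which differs each time and is not marked, so feel with closed fingers (no gripping) which lever is free and which is blocked, never pressing on any lever with more than 20 N. Leave the canister, cup, chew bone and tray where they are, and take the hand away at the end.

Things in the scene. Friction and masses are not known exactly. Their poses are not given: they have to be found in the camera images.
- lever_box: grey steel box fixed to the shelf, 130 (x) by 290 (y) by 80 mm high; origin: centre of its underside; x points away from the robot, the way levers are thrown; y to the left along the row, z up. Three identical levers in its top at y = +85 (left), 0 (middle), -85 mm (right), all turning about one axis along y, 50 mm above the shelf, at x = 0
- lever_axis (a point): middle of the turning axis, inside the box. The hidden interlock frees one lever at first, the second when the first is over, the third when the second is over; which is which is drawn anew each time. A free lever takes 2 to 6 N at its grip (up to 9 N for an instant as it is met at 50 mm/s) and stays where left. A blocked one gives 5 to 10 mm at the grip's end, then stands firm
- lever_left (a joint): angle of the left lever (rad): 0 at the start, leaning 0.45 rad from upright towards the robot; 0.90 fully over, leaning 0.45 away, against a slightly springy stop. Over 0.82 counts as home, and the next lever is then free
- lever_middle (a joint): angle of the middle lever, as for the left
- lever_right (a joint): angle of the right lever, as for the left
- lever_left_tip (a point): outer end of the left lever's grip, on its centre line, 120 mm from the axis; at first about 158 mm above the shelf, 52 mm to the robot's side of the axis. The lever: a 10 mm steel stem with a round black grip, 20 mm thick, from 52 to 120 mm out from the axis. Any contact force of gripper or arm on a lever counts for the 20 N, a pinch too: push with closed fingers
- lever_middle_tip (a point): the same point of the middle lever
- lever_right_tip (a point): the same point of the right lever
- canister_mid (a point): centre, half-way up, of the empty open glass canister, 100 mm in diameter, 150 mm high; leave alone
- cup_mid (a point): centre of the bowl of the aluminium measuring cup, 72 mm in diameter, 50 mm high, with a flat handle reaching 116 mm along its x axis; leave alone
- bone_mid (a point): centre of the yellow rubber chew bone, 154 mm long (its x axis), 62 mm wide, 34 mm high; leave alone
- tray: blue plastic three-tier stacking tray, fixed, 330 (x) by 240 (y) by 190 mm high, a wooden pet comb in its top tier; origin at the centre of its underside; leave alone

How it is judged (in metres and radians):
On the way, in this order (a step that is already met when the one before it is completed fails the run):
1. one lever is fully over (value of joint any of lever_left, lever_middle, lever_right above 0.82 rad), for 0.1 s.
2. two levers are fully over ((value of joint each of lever_left, lever_middle above 0.82 rad or value of joint each of lever_left, lever_right above 0.82 rad or value of joint each of lever_middle, lever_right above 0.82 rad)), for 0.1 s.
At the end, for the whole second after the job is handed in: all three levers lean away from the robot, each past 0.82 rad of its 0.90 rad swing (value of joint each of lever_left, lever_middle, lever_right above 0.82 rad); the robot touches nothing.
It fails at once if a lever is pressed with more than 20 N (contact force between any of lever_left, lever_middle, lever_right and the fingers above 20 N or contact force between any of lever_left, lever_middle, lever_right and the arm above 20 N).
It fails at once if the canister, the cup or the chew bone is moved by more than 20 mm (distance of any of canister_mid, cup_mid, bone_mid from where it was at the start of the episode above 0.02 m).
It fails at once if the tray is pushed hard (contact force between tray and the fingers above 20 N or contact force between tray and the arm above 20 N).
It also fails if it takes over 64 s, if anything falls off the work surface, if the arm or the gripper's body presses on something with over 40 N, if the wrist force passes 120 N, or if a joint passes its speed limit or range.

## Working session

There is one attempt and no reset: what is moved stays moved. The work goes in short steps, Python scripts to look and compute and a shell command to move; the robot and the scene stay as the last step left them, time stands still between calls to the robot, and variables do not carry over. Pictures are saved under pics/ and viewed, and the job is handed in when it is done.

```bash
ls; mkdir -p pics
python3 - <<'E'
from rig import r
import cv2,numpy as np
for n in ("scene","top"):
    p,d=r.snapshot(n); cv2.imwrite(f"pics/{n}0.png",p); np.save(f"pics/{n}0.npy",d)
    print(n,r.camera_info(n))
s=r.state(); print({k:np.round(s[k],3) for k in s}); print(r.nose_length)
E
```

```text
pics
scene {'intrinsics': array([[375.90959452,   0.        , 254.23511239],
       [  0.        , 375.90959452, 197.79385632],
       [  0.        ,   0.        ,   1.        ]]), 'D': array([-0.10902596,  0.        ,  0.        ,  0.        ,  0.        ]), 'world_from_camera': array([[ 0.63443648,  0.57698962, -0.51436693,  1.24908933],
       [ 0.77293102, -0.48064848,  0.41419159, -0.58339771],
       [-0.00824544, -0.66034841, -0.75091411,  1.04725868],
       [ 0.        ,  0.        ,  0.        ,  1.        ]])}
top {'intrinsics': array([[348.59648389,   0.        , 252.53042374],
       [  0.        , 348.59648389, 191.15886727],
       [  0.        ,   0.        ,   1.        ]]), 'D': array([-0.06800636,  0.        ,  0.        ,  0.        ,  0.        ]), 'world_from_camera': array([[ 0.00265985, -0.99326837,  0.1158053 ,  0.4621723 ],
       [-0.99987113, -0.00447507, -0.01541757, -0.07570232],
       [ 0.01583202, -0.11574936, -0.99315227,  1.45646716],
       [ 0.        ,  0.        ,  0.        ,  1.        ]])}
{'time_s': np.float64(0.1), 'joint_pos': array([66.032, 24.445,  4.233, 92.047, -1.952, 63.645, -3.845]), 'joint_vel': array([ 0.008, -0.011,  0.007, -0.227,  0.053, -0.018,  0.112]), 'tau': array([ 7.0000e-03, -9.5154e+01,  3.7710e+00, -4.6441e+01,  2.0000e-02,
        7.0000e-03,  0.0000e+00]), 'ee_pos': array([ 0.179, -0.65 ,  0.239]), 'ee_rot': array([[ 0.266, -0.964, -0.   ],
       [-0.964, -0.266,  0.001],
       [-0.001,  0.   , -1.   ]]), 'contact_force': array([-0.441,  0.062, -0.136]), 'moment': array([-0.038,  0.008,  0.039]), 'grip_width': np.float64(1.003)}
0.008
```

View pics/scene0.png

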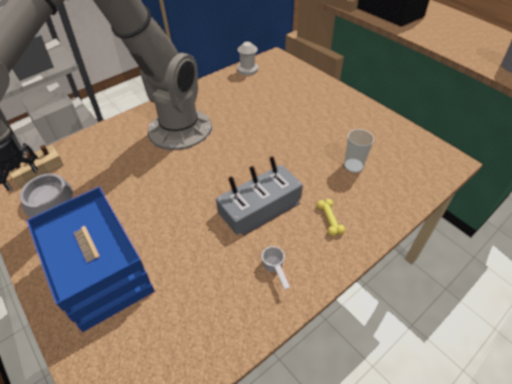

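View pics/top0.png

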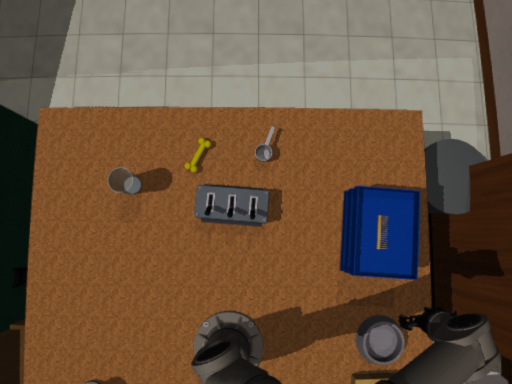

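The top view shows the box at about (195–269, 185–225), the tray at (380, 232), the cup at (264, 152), the bone at (198, 155) and the canister at (125, 181). I'll fit the box from the depth image.

```bash
cat > h.py <<'E'
import numpy as np,cv2
from rig import r
def cloud(n,d):
    c=r.camera_info(n);h,w=d.shape
    u,v=np.meshgrid(np.arange(w),np.arange(h))
    q=cv2.undistortPoints(np.stack([u.ravel(),v.ravel()],1).astype(np.float64)[:,None],c["intrinsics"],c["D"])[:,0]
    P=np.c_[q,np.ones(len(q))]*d.ravel()[:,None]
    T=np.array(c["world_from_camera"]); return (P@T[:3,:3].T+T[:3,3]).reshape(h,w,3)
E
python3 - <<'E'
from h import *
for n,(a,b,c,e) in (("top",(180,285,170,240)),("scene",(210,310,145,240))):
    d=np.load(f"pics/{n}0.npy"); P=cloud(n,d)
    Q=P[c:e,a:b].reshape(-1,3); 
    print(n,"table z",np.median(P[250:300,100:180][...,2]) if n=="top" else 0)
    t=Q[(Q[:,2]>.07)&(Q[:,2]<.09)]
    rect=cv2.minAreaRect(t[:,:2].astype(np.float32)*1000); print(rect, len(t), np.median(t[:,2]))
    g=Q[(Q[:,2]>.1)&(Q[:,2]<.2)]
    print("grip pts",len(g))
    o=g[np.argsort(-g[:,1])]
    k=cv2.kmeans(g[:,1:2].astype(np.float32),3,None,(3,50,1e-4),5,cv2.KMEANS_PP_CENTERS)[1].ravel()
    for i in range(3):
        m=g[k==i]; z=m[m[:,2]>m[:,2].max()-.012]; print(m.mean(0).round(3),z.mean(0).round(3),m[:,2].max().round(3),len(m))
E
```

```text
top table z -0.0005171844745570642
((572.8361206054688, -13.249130249023438), (290.111083984375, 130.39173889160156), 85.68798828125) 2223 0.0799007041744233
grip pts 140
[ 0.535 -0.011  0.141] [ 0.526 -0.01   0.155] 0.16 48
[ 0.528 -0.095  0.142] [ 0.518 -0.095  0.156] 0.161 46
[0.541 0.072 0.142] [0.531 0.074 0.157] 0.165 46
scene table z 0
((573.9051513671875, -12.706192016601562), (293.5294189453125, 133.0309295654297), 85.66474914550781) 2304 0.08194664444027838
grip pts 306
[0.546 0.071 0.134] [0.535 0.072 0.156] 0.162 96
[ 0.533 -0.098  0.134] [ 0.522 -0.097  0.156] 0.162 109
[ 0.539 -0.013  0.135] [ 0.528 -0.012  0.156] 0.163 101
```

Box centre is about (0.573, -0.013), with yaw -4.3°. The right lever's first contact should come at TCP x≈0.495, y≈-0.093. I'll close the fingers and travel there above tray height.

```bash
python3 -m inch '[[2,4,5,0,0,-5,0],[5,9,8,0,0,-10,0],[8,14,8,0,0,-15,0],[11,20,8,0,0,-20,0],[14,26,8,0,0,-20,0]]'
```

```text
time_s: 0.72
ee_pos: [0.3147, -0.399, 0.3192]
ee_rot: [[-0.081, -0.997, 0.0], [-0.997, 0.081, -0.0], [0.0, -0.0, -1.0]]
contact_force: [0.9, 0.4, -0.9]
grip_width: 0.001
```

Run:
```python
from h import *
d=np.load("pics/top0.npy");P=cloud("top",d)
for m,(a,b,c,e) in dict(tray=(335,425,180,285)).items():
    Q=P[c:e,a:b].reshape(-1,3);Q=Q[Q[:,2]>.03];print(m,Q.min(0),Q.max(0))
```

```text
tray [ 0.28891941 -0.72206979  0.03008243] [ 0.63317022 -0.07570232  1.45646716]
```

```bash
python3 -m inch '[[3,6,0,0,0,0,0],[6,12,0,0,0,0,0],[9,18,0,0,0,0,0],[12,24,-3,0,0,0,0],[15,30,-7,0,0,0,0]]' && python3 -m inch '[[0.3,0,-4,0,0,0,0],[0.3,0,-8,0,0,0,0],[0.3,0,-12.3,0,0,0,0],[0.3,0,-12.3,0,0,0,0],[0.3,0,-12.3,0,0,0,0]]'
```

```text
time_s: 1.35
ee_pos: [0.4496, -0.1299, 0.2678]
ee_rot: [[-0.08, -0.997, 0.002], [-0.997, 0.08, -0.0], [0.0, -0.002, -1.0]]
contact_force: [0.8, -1.1, -0.7]
grip_width: -0.005
time_s: 1.98
ee_pos: [0.4524, -0.1318, 0.1461]
ee_rot: [[-0.08, -0.997, 0.001], [-0.997, 0.08, -0.0], [0.0, -0.001, -1.0]]
contact_force: [0.5, 1.0, -0.2]
grip_width: 0.001
```

```bash
python3 -m inch '[[0.5,2,-1,0,0,0,0],[1.2,4,-2,0,0,0,0],[2.2,4,-2,0,0,0,0],[2.2,4,-2,0,0,0,0],[2.2,4,-2,0,0,0,0]]'
python3 - <<'E'
from h import *
p,d=r.snapshot("scene"); cv2.imwrite("pics/s1.png",cv2.resize(p[60:300,120:420],(750,600)))
E
```

```text
time_s: 2.6
ee_pos: [0.4738, -0.0926, 0.1255]
ee_rot: [[-0.081, -0.997, 0.001], [-0.997, 0.081, -0.0], [0.0, -0.001, -1.0]]
contact_force: [-0.4, -0.8, 0.1]
grip_width: -0.0
```

View pics/s1.png

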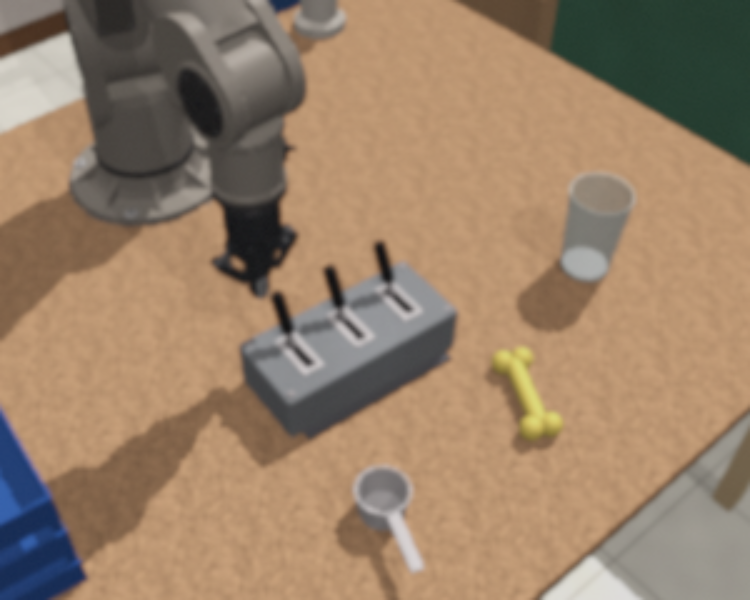

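The closed fingertip (260, 290) stands just in front of the right lever's grip (285, 310). Now I'll feel forward gently.

```bash
python3 -m inch '[[0.6,0,0,0,0,0,0],[1.2,-0.1,0,0,0,0,0],[1.8,-0.1,0,0,0,0,0],[2.0,-0.1,0,0,0,0,0],[2.2,-0.1,0,0,0,0,0]]'; python3 -m inch '[[0.1,0,0,0,0,0,0],[0.2,0,0,0,0,0,0],[0.3,0,0,0,0,0,0],[0.4,0,0,0,0,0,0],[0.4,0,0,0,0,0,0]]'
```

```text
time_s: 3.28
ee_pos: [0.4958, -0.0927, 0.1248]
ee_rot: [[-0.08, -0.997, -0.0], [-0.997, 0.08, 0.0], [-0.0, 0.0, -1.0]]
contact_force: [0.9, -0.4, -0.1]
grip_width: -0.003
time_s: 3.9
ee_pos: [0.4994, -0.0928, 0.1248]
ee_rot: [[-0.08, -0.997, -0.001], [-0.997, 0.08, 0.0], [0.0, 0.001, -1.0]]
contact_force: [-4.6, 0.0, 2.6]
grip_width: 0.001
```

```bash
python3 -m inch '[[0.1,0,0,0,0,0,0],[0.2,0,0,0,0,0,0],[0.3,0,0,0,0,0,0],[0.3,0,0,0,0,0,0],[0.3,0,0,0,0,0,0]]'
```

```text
time_s: 4.53
ee_pos: [0.5026, -0.0928, 0.1248]
ee_rot: [[-0.08, -0.997, -0.0], [-0.997, 0.08, 0.0], [-0.0, 0.0, -1.0]]
contact_force: [-3.0, -0.6, 1.8]
grip_width: -0.003
```

```bash
python3 -m inch '[[0.1,0,0,0,0,0,0],[0.2,0,0,0,0,0,0],[0.2,0,0,0,0,0,0],[0.2,0,0,0,0,0,0],[0.2,0,0,0,0,0,0]]'
```

```text
time_s: 5.15
ee_pos: [0.504, -0.0928, 0.1246]
ee_rot: [[-0.08, -0.997, -0.001], [-0.997, 0.08, 0.0], [0.0, 0.001, -1.0]]
contact_force: [-8.3, -0.4, 3.5]
grip_width: 0.002
```

```bash
python3 -m inch '[[0.1,0,0,0,0,0,0],[0.1,0,0,0,0,0,0],[0.1,0,0,0,0,0,0],[0.1,0,0,0,0,0,0],[0.1,0,0,0,0,0,0]]'
```

```text
time_s: 5.78
ee_pos: [0.5044, -0.0928, 0.1246]
ee_rot: [[-0.08, -0.997, -0.003], [-0.997, 0.08, -0.0], [0.0, 0.003, -1.0]]
contact_force: [-13.5, 0.6, 8.6]
grip_width: 0.002
```

The right lever is blocked: it gave about 8 mm, then stood firm at 16 N. I'll back off and try the middle one.

```bash
python3 -m inch '[[-1.5,0,0,0,0,0,0],[-2.7,0,0,0,0,0,0],[-2.7,4,0,0,0,0,0],[-2.7,8.5,0,0,0,0,0],[-2.7,8.5,0,0,0,0,0]]';  python3 -m inch '[[0,0,0,0,0,0,0],[0.6,0,0,0,0,0,0],[1.2,0,0,0,0,0,0],[1.8,0,0,0,0,0,0],[1.9,0,0,0,0,0,0]]'
```

```text
time_s: 6.4
ee_pos: [0.4786, -0.0048, 0.1252]
ee_rot: [[-0.076, -0.997, 0.001], [-0.997, 0.076, 0.001], [-0.001, -0.001, -1.0]]
contact_force: [0.4, -0.6, -0.1]
grip_width: 0.001
time_s: 7.02
ee_pos: [0.4982, -0.0079, 0.1247]
ee_rot: [[-0.081, -0.997, 0.0], [-0.997, 0.081, 0.0], [-0.0, -0.0, -1.0]]
contact_force: [-0.3, -0.1, -0.2]
grip_width: -0.001
```

```bash
python3 -m inch '[[0.2,0,0,0,0,0,0],[0.4,0,0,0,0,0,0],[0.6,0,0,0,0,0,0],[0.8,0,0,0,0,0,0],[0.9,0,0,0,0,0,0]]';  python3 -m inch '[[0.1,0,0,0,0,0,0],[0.2,0,0,0,0,0,0],[0.3,0,0,0,0,0,0],[0.3,0,0,0,0,0,0],[0.3,0,0,0,0,0,0]]'
```

```text
time_s: 7.65
ee_pos: [0.5063, -0.0077, 0.1247]
ee_rot: [[-0.08, -0.997, -0.001], [-0.997, 0.08, -0.0], [0.0, 0.001, -1.0]]
contact_force: [-6.0, 0.0, 4.1]
grip_width: -0.002
time_s: 8.28
ee_pos: [0.5095, -0.0077, 0.1248]
ee_rot: [[-0.08, -0.997, -0.0], [-0.997, 0.08, -0.0], [0.0, 0.0, -1.0]]
contact_force: [-4.5, 0.3, 2.2]
grip_width: -0.002
```

```bash
python3 -m inch '[[0.1,0,0,0,0,0,0],[0.2,0,0,0,0,0,0],[0.2,0,0,0,0,0,0],[0.2,0,0,0,0,0,0],[0.2,0,0,0,0,0,0]]'
```

```text
time_s: 8.9
ee_pos: [0.5117, -0.0078, 0.1249]
ee_rot: [[-0.08, -0.997, 0.0], [-0.997, 0.08, 0.0], [-0.0, -0.0, -1.0]]
contact_force: [-2.9, 0.8, 1.9]
grip_width: 0.003
```

```bash
python3 -m inch '[[0.1,0,0,0,0,0,0],[0.2,0,0,0,0,0,0],[0.2,0,0,0,0,0,0],[0.2,0,0,0,0,0,0],[0.2,0,0,0,0,0,0]]'
```

```text
time_s: 9.52
ee_pos: [0.5138, -0.0077, 0.1249]
ee_rot: [[-0.08, -0.997, 0.0], [-0.997, 0.08, 0.0], [-0.0, -0.0, -1.0]]
contact_force: [-4.4, -0.4, 2.2]
grip_width: 0.002
```

```bash
python3 -m inch '[[0.1,0,0,0,0,0,0],[0.2,0,0,0,0,0,0],[0.3,0,0,0,0,0,0],[0.3,0,0,0,0,0,0],[0.3,0,0,0,0,0,0]]'
```

```text
time_s: 10.15
ee_pos: [0.5168, -0.0077, 0.1248]
ee_rot: [[-0.08, -0.997, 0.0], [-0.997, 0.08, 0.0], [-0.0, -0.0, -1.0]]
contact_force: [-3.0, -0.5, 1.7]
grip_width: 0.001
```

It has gone 13 mm at 3–4 N, so the middle lever is free. I'll push on.

```bash
python3 -m inch '[[0.5,0,0,0,0,0,0],[1,-0.1,0,0,0,0,0],[1.5,-0.1,0,0,0,0,0],[2,-0.2,0,0,0,0,0],[2.5,-0.2,0,0,0,0,0]]';python3 -m inch '[[0.5,0,0,0,0,0,0],[1,-0.1,0,0,0,0,0],[1.5,-0.1,0,0,0,0,0],[2,-0.2,0,0,0,0,0],[2.5,-0.2,0,0,0,0,0]]'
```

```text
time_s: 10.78
ee_pos: [0.5421, -0.0098, 0.1249]
ee_rot: [[-0.08, -0.997, 0.0], [-0.997, 0.08, 0.0], [-0.0, -0.0, -1.0]]
contact_force: [-3.3, -1.4, 1.7]
grip_width: 0.001
time_s: 11.4
ee_pos: [0.567, -0.0116, 0.1249]
ee_rot: [[-0.08, -0.997, -0.0], [-0.997, 0.08, 0.0], [-0.0, 0.0, -1.0]]
contact_force: [-4.8, -0.9, 2.2]
grip_width: 0.005
```

```bash
python3 -m inch '[[0.3,0,0,0,0,0,0],[0.6,0,0,0,0,0,0],[0.9,-0.1,0,0,0,0,0],[1.2,-0.1,0,0,0,0,0],[1.2,-0.1,0,0,0,0,0]]';python3 -m inch '[[0.1,0,0,0,0,0,0],[0.2,0,0,0,0,0,0],[0.3,0,0,0,0,0,0],[0.3,0,0,0,0,0,0],[0.3,0,0,0,0,0,0]]'
```

```text
time_s: 12.02
ee_pos: [0.579, -0.0127, 0.1248]
ee_rot: [[-0.08, -0.997, 0.0], [-0.997, 0.08, 0.0], [-0.0, -0.0, -1.0]]
contact_force: [-3.7, 0.7, -0.6]
grip_width: 0.001
time_s: 12.65
ee_pos: [0.5818, -0.0128, 0.1249]
ee_rot: [[-0.08, -0.997, 0.0], [-0.997, 0.08, 0.0], [-0.0, -0.0, -1.0]]
contact_force: [-3.5, 0.5, -0.0]
grip_width: 0.006
```

```bash
python3 -m inch '[[0.1,0,0,0,0,0,0],[0.2,0,0,0,0,0,0],[0.2,0,0,0,0,0,0],[0.2,0,0,0,0,0,0],[0.2,0,0,0,0,0,0]]';python3 -m inch '[[0.1,0,0,0,0,0,0],[0.2,0,0,0,0,0,0],[0.2,0,0,0,0,0,0],[0.2,0,0,0,0,0,0],[0.2,0,0,0,0,0,0]]'
```

```text
time_s: 13.28
ee_pos: [0.5838, -0.0127, 0.1249]
ee_rot: [[-0.08, -0.997, 0.0], [-0.997, 0.08, 0.0], [-0.0, -0.0, -1.0]]
contact_force: [-3.0, 0.1, -1.5]
grip_width: 0.005
time_s: 13.9
ee_pos: [0.5853, -0.0128, 0.1247]
ee_rot: [[-0.08, -0.997, -0.001], [-0.997, 0.08, -0.0], [0.0, 0.001, -1.0]]
contact_force: [-7.4, -0.5, 0.3]
grip_width: -0.004
```

```bash
python3 -m inch '[[0.1,0,0,0,0,0,0],[0.1,0,0,0,0,0,0],[0.1,0,0,0,0,0,0],[0.1,0,0,0,0,0,0],[0.1,0,0,0,0,0,0]]'
```

```text
time_s: 14.52
ee_pos: [0.5856, -0.0128, 0.1245]
ee_rot: [[-0.08, -0.997, -0.002], [-0.997, 0.08, -0.0], [0.0, 0.002, -1.0]]
contact_force: [-12.2, 0.1, 2.1]
grip_width: -0.001
```

The force rose to 12 N at x=0.5856, where the stop was predicted. I'll retract, check in a picture and go to the left lever.

```bash
python3 -m inch '[[-4,0.3,0,0,0,0,0],[-9,0.6,0,0,0,0,0],[-10.3,1,0,0,0,0,0],[-10.3,5,0,0,0,0,0],[-10.3,9,0,0,0,0,0]]'; python3 -m inch '[[0,0,0,0,0,0,0],[0.6,0,0,0,0,0,0],[1.2,0,0,0,0,0,0],[1.8,0,0,0,0,0,0],[1.9,0,0,0,0,0,0]]'
python3 - <<'E'
from h import *
p,d=r.snapshot("scene"); cv2.imwrite("pics/s2.png",cv2.resize(p[60:300,120:420],(750,600)))
E
```

```text
time_s: 15.15
ee_pos: [0.4851, 0.0783, 0.1256]
ee_rot: [[-0.082, -0.997, 0.003], [-0.997, 0.082, 0.001], [-0.001, -0.003, -1.0]]
contact_force: [0.7, -0.1, -0.1]
grip_width: -0.005
time_s: 15.78
ee_pos: [0.5033, 0.0769, 0.1248]
ee_rot: [[-0.081, -0.997, 0.0], [-0.997, 0.081, 0.0], [-0.0, -0.0, -1.0]]
contact_force: [-0.0, -0.3, -0.3]
grip_width: -0.001
```

View pics/s2.png

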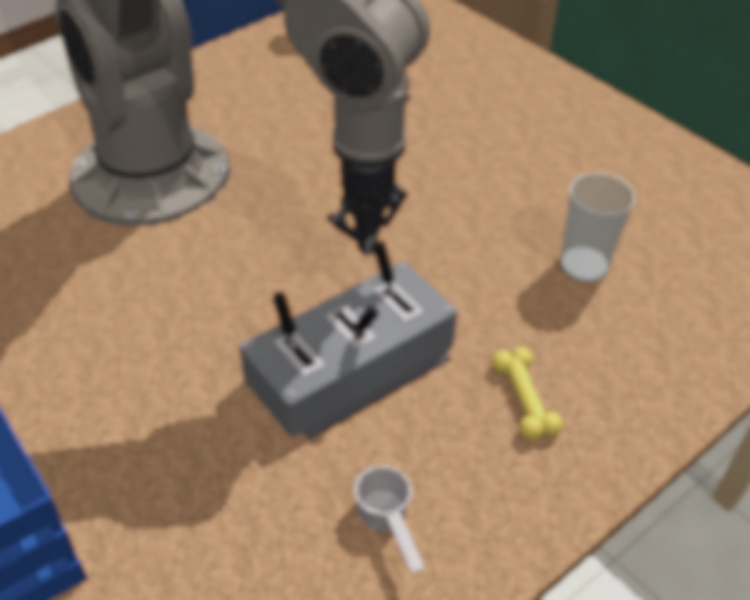

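The middle lever leans away at (360, 320), and the finger stands at the left lever (370, 245). Feeling the left lever now.

```bash
python3 -m inch '[[0.2,0,0,0,0,0,0],[0.4,0,0,0,0,0,0],[0.6,0,0,0,0,0,0],[0.8,0,0,0,0,0,0],[0.9,0,0,0,0,0,0]]';  python3 -m inch '[[0.1,0,0,0,0,0,0],[0.2,0,0,0,0,0,0],[0.3,0,0,0,0,0,0],[0.3,0,0,0,0,0,0],[0.3,0,0,0,0,0,0]]'
```

```text
time_s: 16.45
ee_pos: [0.5113, 0.0773, 0.1247]
ee_rot: [[-0.08, -0.997, -0.001], [-0.997, 0.08, -0.0], [0.0, 0.001, -1.0]]
contact_force: [-5.2, 0.4, 2.2]
grip_width: 0.003
time_s: 17.08
ee_pos: [0.5144, 0.0772, 0.1247]
ee_rot: [[-0.08, -0.997, -0.001], [-0.997, 0.08, -0.0], [0.0, 0.001, -1.0]]
contact_force: [-4.0, 0.9, 1.9]
grip_width: 0.001
```

```bash
python3 -m inch '[[0.1,0,0,0,0,0,0],[0.2,0,0,0,0,0,0],[0.2,0,0,0,0,0,0],[0.2,0,0,0,0,0,0],[0.2,0,0,0,0,0,0]]'
```

```text
time_s: 17.7
ee_pos: [0.5166, 0.0773, 0.1248]
ee_rot: [[-0.08, -0.997, -0.0], [-0.997, 0.08, 0.0], [-0.0, 0.0, -1.0]]
contact_force: [-5.6, -0.1, 2.2]
grip_width: 0.002
```

```bash
python3 -m inch '[[0.1,0,0,0,0,0,0],[0.2,0,0,0,0,0,0],[0.2,0,0,0,0,0,0],[0.2,0,0,0,0,0,0],[0.2,0,0,0,0,0,0]]'
```

```text
time_s: 18.32
ee_pos: [0.5188, 0.0772, 0.1249]
ee_rot: [[-0.08, -0.997, 0.0], [-0.997, 0.08, 0.0], [-0.0, -0.0, -1.0]]
contact_force: [-4.0, 0.5, 2.7]
grip_width: -0.0
```

```bash
python3 -m inch '[[0.1,0,0,0,0,0,0],[0.2,0,0,0,0,0,0],[0.3,0,0,0,0,0,0],[0.3,0,0,0,0,0,0],[0.3,0,0,0,0,0,0]]'
```

```text
time_s: 18.95
ee_pos: [0.5218, 0.0772, 0.1249]
ee_rot: [[-0.08, -0.997, 0.0], [-0.997, 0.08, 0.0], [-0.0, -0.0, -1.0]]
contact_force: [-4.9, -0.3, 3.5]
grip_width: -0.002
```

The left lever is free, so I'll push it over. Its stop should be near x≈0.592.

```bash
python3 -m inch '[[0.5,0,0,0,0,0,0],[1,-0.1,0,0,0,0,0],[1.5,-0.1,0,0,0,0,0],[2,-0.2,0,0,0,0,0],[2.5,-0.2,0,0,0,0,0]]';python3 -m inch '[[0.5,0,0,0,0,0,0],[1,-0.1,0,0,0,0,0],[1.5,-0.1,0,0,0,0,0],[2,-0.2,0,0,0,0,0],[2.5,-0.2,0,0,0,0,0]]';python3 -m inch '[[0.3,0,0,0,0,0,0],[0.6,0,0,0,0,0,0],[0.9,-0.1,0,0,0,0,0],[1.2,-0.1,0,0,0,0,0],[1.3,-0.1,0,0,0,0,0]]'
```

```text
time_s: 19.58
ee_pos: [0.5471, 0.0751, 0.1248]
ee_rot: [[-0.08, -0.997, -0.0], [-0.997, 0.08, -0.0], [0.0, 0.0, -1.0]]
contact_force: [-4.6, -1.5, 1.3]
grip_width: 0.001
time_s: 20.2
ee_pos: [0.5719, 0.0734, 0.125]
ee_rot: [[-0.08, -0.997, -0.0], [-0.997, 0.08, 0.0], [-0.0, 0.0, -1.0]]
contact_force: [-6.2, -1.7, 3.6]
grip_width: 0.002
time_s: 20.82
ee_pos: [0.5846, 0.0723, 0.1246]
ee_rot: [[-0.08, -0.997, -0.001], [-0.997, 0.08, 0.0], [-0.0, 0.001, -1.0]]
contact_force: [-5.9, -0.1, -0.9]
grip_width: -0.001
```

```bash
python3 -m inch '[[0.1,0,0,0,0,0,0],[0.2,0,0,0,0,0,0],[0.3,0,0,0,0,0,0],[0.4,0,0,0,0,0,0],[0.4,0,0,0,0,0,0]]';python3 -m inch '[[0.1,0,0,0,0,0,0],[0.2,0,0,0,0,0,0],[0.2,0,0,0,0,0,0],[0.2,0,0,0,0,0,0],[0.2,0,0,0,0,0,0]]'
```

```text
time_s: 21.45
ee_pos: [0.5889, 0.0723, 0.1249]
ee_rot: [[-0.08, -0.997, 0.0], [-0.997, 0.08, 0.0], [-0.0, -0.0, -1.0]]
contact_force: [-4.0, -0.1, -1.4]
grip_width: 0.0
time_s: 22.08
ee_pos: [0.5908, 0.0723, 0.1249]
ee_rot: [[-0.08, -0.997, 0.0], [-0.997, 0.08, 0.0], [-0.0, -0.0, -1.0]]
contact_force: [-4.3, 0.1, -0.6]
grip_width: 0.0
```

```bash
python3 -m inch '[[0.1,0,0,0,0,0,0],[0.1,0,0,0,0,0,0],[0.1,0,0,0,0,0,0],[0.1,0,0,0,0,0,0],[0.1,0,0,0,0,0,0]]'; python3 -m inch '[[0.1,0,0,0,0,0,0],[0.1,0,0,0,0,0,0],[0.1,0,0,0,0,0,0],[0.1,0,0,0,0,0,0],[0.1,0,0,0,0,0,0]]'
```

```text
time_s: 22.7
ee_pos: [0.5917, 0.0723, 0.1248]
ee_rot: [[-0.08, -0.997, 0.0], [-0.997, 0.08, 0.0], [-0.0, -0.0, -1.0]]
contact_force: [-4.4, 0.6, 0.2]
grip_width: 0.006
time_s: 23.32
ee_pos: [0.592, 0.0723, 0.1247]
ee_rot: [[-0.08, -0.997, -0.001], [-0.997, 0.08, -0.0], [0.0, 0.001, -1.0]]
contact_force: [-8.6, -0.3, 1.8]
grip_width: -0.004
```

```bash
python3 -m inch '[[0.1,0,0,0,0,0,0],[0.1,0,0,0,0,0,0],[0.1,0,0,0,0,0,0],[0.1,0,0,0,0,0,0],[0.1,0,0,0,0,0,0]]'
```

```text
time_s: 23.95
ee_pos: [0.5922, 0.0722, 0.1245]
ee_rot: [[-0.08, -0.997, -0.003], [-0.997, 0.08, -0.001], [0.001, 0.003, -1.0]]
contact_force: [-13.1, 0.7, 4.8]
grip_width: 0.002
```

Left lever is home. Now to the right lever.

```bash
python3 -m inch '[[-5,0.4,0,0,0,0,0],[-11,0.8,0,0,0,0,0],[-12,-4,0,0,0,0,0],[-12,-10,0,0,0,0,0],[-12,-16.4,0,0,0,0,0]]'; python3 -m inch '[[0,0,0,0,0,0,0],[0,0,0,0,0,0,0],[0,0,0,0,0,0,0],[0,0,0,0,0,0,0],[0,0,0,0,0,0,0]]'
```

```text
time_s: 24.58
ee_pos: [0.4748, -0.0919, 0.1257]
ee_rot: [[-0.079, -0.997, 0.003], [-0.997, 0.079, -0.001], [0.0, -0.003, -1.0]]
contact_force: [2.1, 0.6, -0.0]
grip_width: -0.0
time_s: 25.2
ee_pos: [0.4739, -0.0897, 0.1249]
ee_rot: [[-0.079, -0.997, 0.0], [-0.997, 0.079, 0.0], [-0.0, -0.0, -1.0]]
contact_force: [-0.2, -0.3, -0.4]
grip_width: 0.001
```

```bash
python3 -m inch '[[0.6,-0.1,0,0,0,0,0],[1.2,-0.2,0,0,0,0,0],[1.8,-0.3,0,0,0,0,0],[2.1,-0.3,0,0,0,0,0],[2.2,-0.3,0,0,0,0,0]]'; python3 -m inch '[[0.2,0,0,0,0,0,0],[0.4,0,0,0,0,0,0],[0.6,0,0,0,0,0,0],[0.7,0,0,0,0,0,0],[0.7,0,0,0,0,0,0]]'; python3 -m inch '[[0.1,0,0,0,0,0,0],[0.2,0,0,0,0,0,0],[0.3,0,0,0,0,0,0],[0.3,0,0,0,0,0,0],[0.3,0,0,0,0,0,0]]'
```

```text
time_s: 25.82
ee_pos: [0.4959, -0.0932, 0.1247]
ee_rot: [[-0.08, -0.997, -0.0], [-0.997, 0.08, 0.0], [-0.0, 0.0, -1.0]]
contact_force: [-0.2, -1.1, 0.8]
grip_width: 0.002
time_s: 26.45
ee_pos: [0.5027, -0.0932, 0.1248]
ee_rot: [[-0.08, -0.997, -0.0], [-0.997, 0.08, 0.0], [-0.0, 0.0, -1.0]]
contact_force: [0.5, -0.0, 0.2]
grip_width: 0.001
time_s: 27.08
ee_pos: [0.5054, -0.0933, 0.1248]
ee_rot: [[-0.08, -0.997, -0.0], [-0.997, 0.08, -0.0], [0.0, 0.0, -1.0]]
contact_force: [-5.4, -0.3, 2.5]
grip_width: 0.001
```

```bash
python3 -m inch '[[0.1,0,0,0,0,0,0],[0.2,0,0,0,0,0,0],[0.2,0,0,0,0,0,0],[0.2,0,0,0,0,0,0],[0.2,0,0,0,0,0,0]]'; python3 -m inch '[[0.1,0,0,0,0,0,0],[0.2,0,0,0,0,0,0],[0.2,0,0,0,0,0,0],[0.2,0,0,0,0,0,0],[0.2,0,0,0,0,0,0]]'
```

```text
time_s: 27.7
ee_pos: [0.5078, -0.0933, 0.1249]
ee_rot: [[-0.08, -0.997, 0.0], [-0.997, 0.08, 0.0], [-0.0, -0.0, -1.0]]
contact_force: [-4.0, 0.5, 2.1]
grip_width: 0.001
time_s: 28.32
ee_pos: [0.5098, -0.0932, 0.1249]
ee_rot: [[-0.08, -0.997, 0.0], [-0.997, 0.08, 0.0], [-0.0, -0.0, -1.0]]
contact_force: [-2.9, -0.3, 2.7]
grip_width: -0.004
```

It has passed its earlier block, so it is free. Its stop should be near x≈0.579.

```bash
python3 -m inch '[[0.5,0,0,0,0,0,0],[1,-0.1,0,0,0,0,0],[1.5,-0.1,0,0,0,0,0],[2,-0.2,0,0,0,0,0],[2.5,-0.2,0,0,0,0,0]]';python3 -m inch '[[0.5,0,0,0,0,0,0],[1,-0.1,0,0,0,0,0],[1.5,-0.1,0,0,0,0,0],[2,-0.2,0,0,0,0,0],[2.5,-0.2,0,0,0,0,0]]';python3 -m inch '[[0.3,0,0,0,0,0,0],[0.6,0,0,0,0,0,0],[0.9,-0.1,0,0,0,0,0],[1.2,-0.1,0,0,0,0,0],[1.3,-0.1,0,0,0,0,0]]'
```

```text
time_s: 28.95
ee_pos: [0.5351, -0.0953, 0.1249]
ee_rot: [[-0.08, -0.997, 0.0], [-0.997, 0.08, 0.0], [-0.0, -0.0, -1.0]]
contact_force: [-3.2, 0.8, 1.9]
grip_width: 0.001
time_s: 29.58
ee_pos: [0.5599, -0.0972, 0.1248]
ee_rot: [[-0.08, -0.997, -0.0], [-0.997, 0.08, 0.0], [-0.0, 0.0, -1.0]]
contact_force: [-5.5, -0.3, 2.0]
grip_width: -0.001
time_s: 30.2
ee_pos: [0.5728, -0.0983, 0.1247]
ee_rot: [[-0.08, -0.997, -0.0], [-0.997, 0.08, 0.0], [-0.0, 0.0, -1.0]]
contact_force: [-5.4, -0.4, -0.5]
grip_width: 0.003
```

```bash
python3 -m inch '[[0.1,0,0,0,0,0,0],[0.2,0,0,0,0,0,0],[0.3,0,0,0,0,0,0],[0.3,0,0,0,0,0,0],[0.3,0,0,0,0,0,0]]';python3 -m inch '[[0.1,0,0,0,0,0,0],[0.2,0,0,0,0,0,0],[0.2,0,0,0,0,0,0],[0.2,0,0,0,0,0,0],[0.2,0,0,0,0,0,0]]'
```

```text
time_s: 30.82
ee_pos: [0.5758, -0.0982, 0.1249]
ee_rot: [[-0.08, -0.997, 0.0], [-0.997, 0.08, 0.0], [-0.0, -0.0, -1.0]]
contact_force: [-4.5, -0.1, 0.2]
grip_width: -0.001
time_s: 31.45
ee_pos: [0.5778, -0.0982, 0.1249]
ee_rot: [[-0.08, -0.997, 0.0], [-0.997, 0.08, 0.0], [-0.0, -0.0, -1.0]]
contact_force: [-4.4, -0.1, -1.2]
grip_width: -0.0
```

```bash
python3 -m inch '[[0.1,0,0,0,0,0,0],[0.1,0,0,0,0,0,0],[0.1,0,0,0,0,0,0],[0.1,0,0,0,0,0,0],[0.1,0,0,0,0,0,0]]'; python3 -m inch '[[0.1,0,0,0,0,0,0],[0.1,0,0,0,0,0,0],[0.1,0,0,0,0,0,0],[0.1,0,0,0,0,0,0],[0.1,0,0,0,0,0,0]]'
```

```text
time_s: 32.08
ee_pos: [0.5786, -0.0982, 0.1248]
ee_rot: [[-0.08, -0.997, -0.0], [-0.997, 0.08, 0.0], [-0.0, 0.0, -1.0]]
contact_force: [-5.3, -0.4, -0.3]
grip_width: -0.001
time_s: 32.7
ee_pos: [0.5789, -0.0983, 0.1246]
ee_rot: [[-0.08, -0.997, -0.002], [-0.997, 0.08, -0.0], [0.0, 0.002, -1.0]]
contact_force: [-8.7, -0.4, 2.2]
grip_width: 0.001
```

```bash
python3 -m inch '[[0.1,0,0,0,0,0,0],[0.1,0,0,0,0,0,0],[0.1,0,0,0,0,0,0],[0.1,0,0,0,0,0,0],[0.1,0,0,0,0,0,0]]'; python3 -m inch '[[-4,0.3,0,0,0,0,0],[-9,0.7,0,0,0,0,0],[-11,0.7,2,0,0,0,0],[-11,0.7,8,0,0,0,0],[-11,0.7,12,0,0,0,0]]'; python3 -m inch '[[0,0,0,0,0,0,0],[0,0,0,0,0,0,0],[0,0,0,0,0,0,0],[0,0,0,0,0,0,0],[0,0,0,0,0,0,0]]'
python3 - <<'E'
from h import *
p,d=r.snapshot("scene"); cv2.imwrite("pics/s3.png",cv2.resize(p[60:300,120:420],(750,600)))
P=cloud("scene",d)[145:240,200:320].reshape(-1,3)
c=np.array([.5735,-.013]);y=np.deg2rad(-4.3);R=np.array([[np.cos(y),-np.sin(y)],[np.sin(y),np.cos(y)]])
L=(P[:,:2]-c)@R
for yy in(.085,0,-.085):
    m=(abs(L[:,1]-yy)<.02)&(P[:,2]>.11)&(P[:,2]<.18)&(abs(L[:,0])<.08)
    print(yy,m.sum(),np.c_[L,P[:,2]][m].mean(0).round(3), P[m,2].max(), L[m,0].max())
E
```

```text
time_s: 33.33
ee_pos: [0.5791, -0.0983, 0.1244]
ee_rot: [[-0.08, -0.997, -0.003], [-0.997, 0.08, -0.0], [0.0, 0.003, -1.0]]
contact_force: [-15.0, 1.4, 5.1]
grip_width: -0.001
time_s: 33.95
ee_pos: [0.4718, -0.0911, 0.2479]
ee_rot: [[-0.08, -0.997, 0.004], [-0.997, 0.08, -0.0], [0.0, -0.004, -1.0]]
contact_force: [0.1, 0.2, -0.3]
grip_width: -0.001
time_s: 34.58
ee_pos: [0.4706, -0.0912, 0.2444]
ee_rot: [[-0.08, -0.997, -0.001], [-0.997, 0.08, 0.0], [-0.0, 0.001, -1.0]]
contact_force: [0.7, -0.3, 0.1]
grip_width: -0.002
0.085 61 [0.044 0.079 0.141] 0.16104131881453954 0.058459587259726616
0 64 [ 0.044 -0.005  0.142] 0.16309486895191705 0.05711510471530567
-0.085 60 [ 0.045 -0.09   0.143] 0.16149657530404882 0.05754761641120396
```

View pics/s3.png

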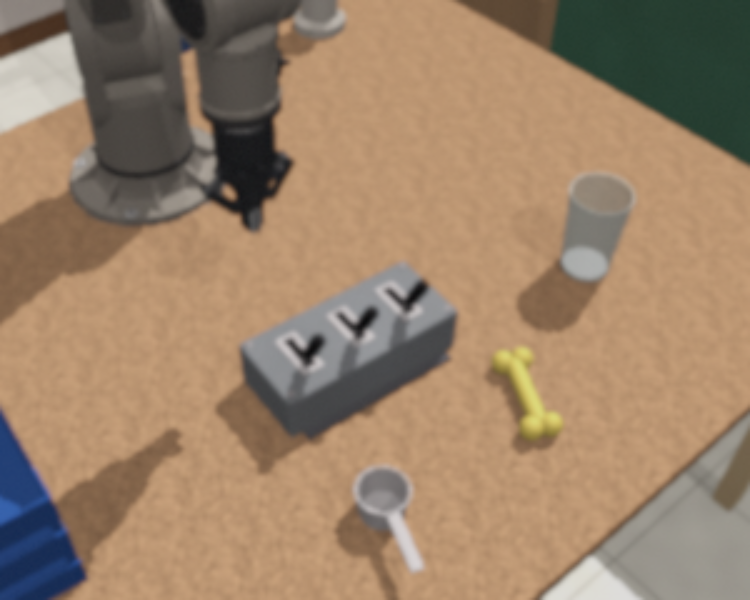

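All three levers lean away alike, at (310, 350), (362, 322) and (412, 295). The depth data puts each at about 0.45 rad past upright. The hand is clear and the canister, cup and bone look unmoved.

```bash
python3 -c "
from rig import r
r.sign_off()"
```

```text
the job is handed in; nothing more can be done
```

All three levers are over, and I handed the job in with the clock at about 34.6 s of the 64 s allowed. The interlock order was middle, left, right.

- **Feeling for the order:** I tried the right lever first. It gave about 8 mm and then stood firm at about 16 N, so I backed off. The middle lever went over freely, then the left, then the right, each at roughly 3–6 N.
- **Stops:** I pushed each lever against its far stop until the force rose to between 12 and 16 N. The highest reading at the end of any move was about 16 N. Forces within a move are not reported, so I did not see brief peaks.
- **Last checks:** The final depth image puts all three grips at the same lean, about 0.45 rad past upright, which matches fully home. The hand is about 12 cm above the push height, back from the box, and the force on it reads near zero.
- **Other objects:** The canister, cup and bone look unmoved in the picture. I judged that by eye and did not measure it. Only part of the tray is in that last view, and I felt no contact on the way past it.

No check failed or disagreed.

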